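Turn a wet tub lid over on its drip rack

TASK

One of the two round tub lids was left hollow side up on its drip rack, where it holds water. Pick up the turner, slip its blade between the rails under the lid's outer edge, and tip the lid over the middle bar so that it lies hollow side down on the other half of the same rack (its edge may stay resting on the bar); then lay the turner back on its rest with its blade on the worktop. Do not touch the lids with the gripper, and leave the other lid where it is.

Things in the scene. Friction and masses are not known exactly. Their poses are not given: they have to be found in the camera images.
- lid: The lid to turn: flat round white plastic tub lid, 110 mm across, 8 mm thick, about 80 g, starting hollow side up (rim 4.5 mm high, dark seal ring inside it). Origin: centre of the smooth face, the underside at the start; z: out of the hollow side, up at the start, down when turned. It starts on its rack's near half, centre 59 to 64 mm before the middle bar's centre.
- lid_b: The other lid, same make, already turned: hollow side down, smooth face up, on the far half of the second rack. Leave alone.
- rack: Fixed green-coated steel drip rack under the lid to turn. Origin: on the worktop under its middle; x: along its two rails from the open near end (-128 mm) to the end stop (+128), roughly world +y; z up. Rails 8 mm wide at y -38 and +38 mm, 68 mm clear between, tops 32 mm above the worktop. Nothing lies between the rails from the near end to the middle bar. A like rack beside it holds the other lid.
- turner: Cranked black nylon turner (spatula), 265 mm long, 120 g, loose. x: handle to blade tip; z up as it lies. Origin: level with the blade's underside, below the handle's front end. Blade x 40 to 130 mm, 44 mm wide, 2.5 mm thick. Thin neck up to the handle: black bar, x -135 to 0, 20 mm wide, 16 mm high, centre at z 50 mm. Starts blade flat on the worktop, pointing roughly to +y, handle on the rest.
- turner_grip (a point): Point to grip on the turner's handle: centre of the handle bar, 35 mm behind its front end and near the balance point; grip across the 20 mm width.
- turner_tip (a point): Middle of the blade's front edge, 165 mm ahead of and 49 mm below the grip point.
- rest: Fixed grey plastic rest for the handle. Origin: on the worktop under its middle; x along the turner as it starts. 30 mm long (x), 84 mm wide; saddle floor 42 mm above the worktop between two 10 mm thick lips, 12 mm high, 64 mm apart. At the start the turner's origin is 105 mm ahead (+x) of this origin and within 5 mm of the midline.
- rack_bar (a point): Centre of the top of the rack's middle bar, 6 mm thick along the rack, 90 mm long across it, from 24 to 36 mm above the worktop, so 4 mm above the rails; the end stop, 125 mm farther, has the same heights. A lid raised by its outer edge keeps its other edge against this bar and swings up about it; once past upright it falls over the bar by itself.
Mind the look-alikes: they are no part of the job. There is more than one size of the rest; the one meant has the size given above. What is shaped like the lid but yellow is not meant.

How it is judged:
On the way, in this order (a step that is already met when the one before it is completed fails the run):
1. the turner is held in the gripper, lifted off its rest (contact force between the fingers and turner above 2 N and distance of turner from where it was at the start of the episode above 0.03 m), for 0.2 s.
2. the held turner tips the lid up, past 35 degrees (contact force between the fingers and turner above 2 N and contact force between turner and lid above 0.02 N and angle between lid's own z axis and vertical between 0.61 and 2 rad), for 0.1 s.
At the end, for the whole second after the job is handed in: The lid lies hollow side down, level within 12 deg, centre 20 to 90 mm past its rack's middle bar and within 30 mm of the midline. The turner lies on its rest, blade down, level within 10 deg, its origin 65 to 125 mm ahead of the rest and within 45 mm of its midline. Both at rest (angle between lid's own z axis and vertical above 2.92 rad and x of lid in the frame of rack between 0.02 and 0.09 m and y of lid in the frame of rack between -0.03 and 0.03 m and height (world z) of lid between 0.03 and 0.055 m and linear speed of each of lid, turner below 0.02 m/s and x of turner in the frame of rest between 0.065 and 0.125 m and z of turner_grip in the frame of rest between 0.035 and 0.065 m and y of turner in the frame of rest between -0.045 and 0.045 m and angle between turner's own z axis and vertical below 0.18 rad); the robot touches nothing.
It fails at once if the gripper or arm touches a lid (contact force between any of the fingers, the arm and lid above 1 N or contact force between any of the fingers, the arm and lid_b above 1 N).
It fails at once if the other lid is moved more than 20 mm (distance of lid_b from where it was at the start of the episode above 0.02 m).
It also fails if it takes over 45 s, if anything falls off the work surface, if the arm or the gripper's body presses on something with over 40 N, if the wrist force passes 120 N, or if a joint passes its speed limit or range.

ROBOT

A 7-joint arm with a two-finger parallel gripper is mounted at the origin on the work surface. World frame = base frame: x ahead of the robot, y to its left, z up, the work surface at z = 0. Lengths are in m, angles in rad, forces in N, time in s.
With the tool pointing down it reaches from about 0.4 to 0.85 m from the base axis. Payload 10.4 kg.
Tool frame: the origin (TCP) lies midway between the tips of the shut fingers; the grasp point (between the pads) lies 19 mm behind it; z points along the fingers, x is the direction in which the jaws open and shut, and the axes are right-handed (so a half turn about z gives the same grasp; the last joint's range is limited). The gripper opens to 85 mm and grips with 20 to 120 N. Pads are 22 mm wide; open, the fingers measure 114 mm over their backs; the gripper's body (76 mm by 85 mm) begins 54 mm behind the grasp point. The pads swing forward as they close: fully open they stand 13 mm farther back than shut.
Start: joints at [-1.199, 0.332, -0.065, 1.46, 0.022, 1.35, -0.088], TCP at [0.24, 0.577, 0.231] pointing down, gripper open.
Joint ranges: [-2.6, 2.6], [-0.5, 2.12], [-1.47, 1.34], [0.16, 2.42], [-1.27, 4.41], [0.06, 2.06], [-2.6, 2.6]. Speed limits (rad/s): [2.22, 2.22, 2.79, 2.79, 3.14, 3.14, 3.14].

INTERFACE

Orientations are given as a unit quaternion [x, y, z, w].
In Python, from workcell import telemetry, eyes, order gives the robot as it stands.
- The arm moves only by the tool servo_tool, never from a script. Its argument "deltas" is a list of rows, each a list of 3 entries, a list of its own where there are three numbers: the shift along the tool's x, y, z in cm, then the turn about the tool's z in rad, then the finger opening in cm, from 0 to 8.54. A call has 1 to 12 rows; each row shifts and turns the pose as measured when the row begins, along the tool's axes as they then stand; what a row does not reach is not made up. A row lasts 1/12 s, in which the tool goes at most 41.7 mm and 7.16 degrees, less where a joint would pass 70% of its speed; a pose out of reach is approached as far as the arm can. A call is refused whole if a number of a shift passes 4.17 or a number of a turn 0.125, either way. A call with a gripper value outside its range is refused whole. The fingers move at their own pace and stop on an object; "force" is the grip in N (left out, the last holds). Time passes only in rows, so rows that do not move let the fingers close. It gives the time, the measured TCP pose, the force and the opening at its end, in the units of the state.
- telemetry.get_obs(): the state, without advancing time (a new reading comes with each control period).
- eyes.camera(name): name is "side" or "top" or "wrist"; returns (picture, depth): 400x640x3 uint8, blue, green, red; 400x640 float32, m along the optical axis (not along the pixel's ray), 0 where there is no reading.
- eyes.calibration(name): a dict with "fx", "fy", "cx", "cy" (pixels), "distortion" ([k1, k2, p1, p2, k3] as OpenCV has them; the pictures are not rectified), "rvec" (rotation vector, rad) and "tvec" (3), from world to camera coordinates, as OpenCV has them. Camera axes: x right, y down, z forward; pixel columns grow to the right and rows downward; lengths in m; the calibration is good to about 2 mm. A picture is of the moment at which its call begins: read the wrist's pose just before it. calibration takes no time and is no camera call; for the wrist camera it gives the pose at the moment of the call.
- order.hand_in(): hands the job in, once; it reports no verdict.
The state is a dict: "clock": time; "joint_pos": joint angles; "joint_velocities": joint speeds; "tau": joint torques, N m; "position": TCP position; "ee_rot": TCP orientation; "ft_force": force on the tool from outside, world axes, zero at the start; "torque": the same for the moment, N m; "grip_width": opening from 0.0 (shut) to 1.0 (fully open).
Only numpy, scipy, OpenCV 4.12 (cv2) and the standard library are available. Lean on these libraries where they do the work, as an engineer would, in place of code of your own. Each camera call takes 0.05 s, during which the arm holds its last target. There are 200 camera calls.

## Working session

There is one attempt and no reset: what is moved stays moved. The work goes in short steps, Python scripts to look and compute and a tool call to move; the robot and the scene stay as the last step left them, time stands still between calls to the robot, and variables do not carry over. Pictures are saved under pics/ and viewed, about 8 in all and at most 12, crops included, and the job is handed in when it is done.

Besides the shell and the picture viewer there is one more tool, called in YAML: its name, and indented under it one key for each argument. servo_tool: Moves the arm, as the interface text tells. Its arguments: {"type":"object","properties":{"deltas":{"type":"array"},"force":{"type":"number"}},"required":["deltas"]}

```bash
mkdir -p pics; ls
python3 - <<'E'
from workcell import telemetry, eyes
import cv2, numpy as np
print(telemetry.get_obs())
for n in("top","side"):
    im,d=eyes.camera(n); cv2.imwrite(f"pics/{n}0.png",im); np.savez(f"pics/{n}0.npz",im=im,d=d)
    c=eyes.calibration(n);print(c, -cv2.Rodrigues(np.array(c["rvec"]))[0].T@np.array(c["tvec"]).ravel())
E
```

```text
pics
{'clock': 0.0, 'joint_pos': array([-1.19858452,  0.33290075, -0.06466237,  1.46097555,  0.02161798,
        1.34985917, -0.08847296]), 'joint_velocities': array([-8.07458005e-04, -1.66800990e-03,  1.30275354e-03, -4.74724736e-04,
        2.16925716e-04, -4.07714896e-05,  1.01251004e-04]), 'tau': array([ 6.67428139e-04, -6.25437999e+01,  4.93338949e-02, -3.91608274e+01,
        1.61565235e-02,  9.82838217e-03, -6.04307345e-06]), 'position': array([0.24028272, 0.57655719, 0.23048145]), 'ee_rot': array([ 8.32051062e-01,  5.54698573e-01, -5.74129271e-04,  4.40386608e-04]), 'ft_force': array([-0.6056099 ,  0.0224522 ,  0.70682032]), 'torque': array([-0.07774311,  0.02711219,  0.02790331]), 'grip_width': 1.0062636732720194}
{'fx': 384.84691185358395, 'fy': 384.84691185358395, 'cx': 319.24508099133953, 'cy': 204.9499369507387, 'distortion': array([-0.03683299,  0.        ,  0.        ,  0.        ,  0.        ]), 'rvec': array([ 2.15028664, -2.17359893,  0.09560042]), 'tvec': array([-0.10897248,  0.50921588,  0.8919315 ])} [ 0.41400088 -0.12698915  0.93765379]
{'fx': 399.85338470280743, 'fy': 399.85338470280743, 'cx': 322.03551427395774, 'cy': 202.71268704133968, 'distortion': array([-0.04669489,  0.        ,  0.        ,  0.        ,  0.        ]), 'rvec': array([ 2.15786943, -0.63580905,  0.28432561]), 'tvec': array([-0.49435965,  0.17512782,  0.8559922 ])} [ 0.12588364 -0.74971334  0.65564249]
```

View pics/top0.png

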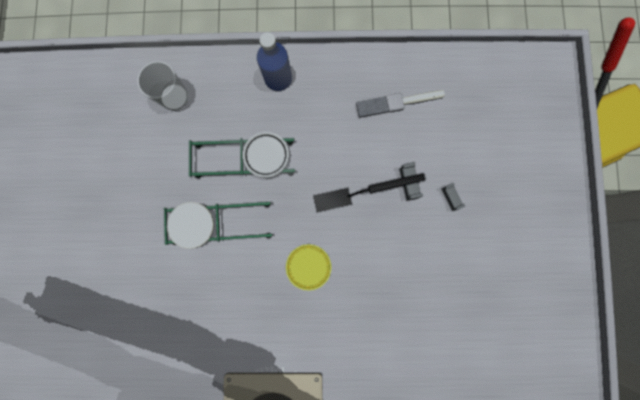

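View pics/side0.png

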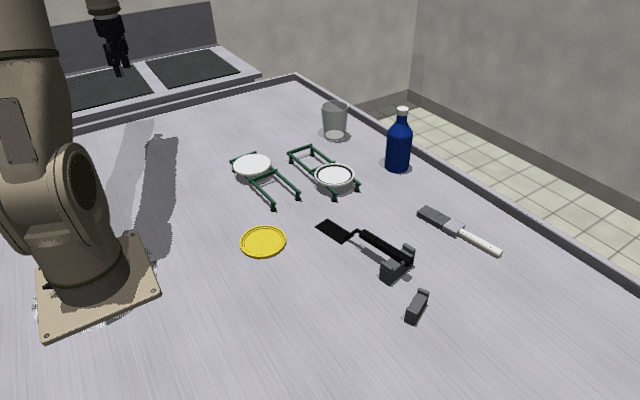

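Top view: the hollow-up white lid with a dark ring is at (266,155). The turned lid is at (190,225) and the yellow lid, not meant, at (308,267). The black turner runs from (315,200) to (425,178). Two rests are candidates: the large one under the handle at (411,181), and a small empty one at (453,196). The large one fits the 84 mm width and carries the turner. The brush at (400,102) is not meant. Next I measure these and check an enlarged crop.

```bash
cat > h.py <<'E'
import cv2, numpy as np
from workcell import telemetry, eyes
def ray(c,px):
    K=np.array([[c["fx"],0,c["cx"]],[0,c["fy"],c["cy"]],[0,0,1]])
    u=cv2.undistortPoints(np.array(px,float).reshape(-1,1,2),K,np.array(c["distortion"])).reshape(-1,2)
    R=cv2.Rodrigues(np.array(c["rvec"]))[0]; o=-R.T@np.array(c["tvec"]).ravel()
    return o,np.c_[u,np.ones(len(u))]@R
def onz(c,px,z):
    o,d=ray(c,px); return o+d*((z-o[2])/d[:,2])[:,None]
def pix(c,P):
    K=np.array([[c["fx"],0,c["cx"]],[0,c["fy"],c["cy"]],[0,0,1]])
    return cv2.projectPoints(np.array(P,float).reshape(-1,1,3),np.array(c["rvec"]),np.array(c["tvec"]),K,np.array(c["distortion"]))[0].reshape(-1,2)
E
python3 - <<'E'
from h import *
c=eyes.calibration("top"); im=np.load("pics/top0.npz")["im"]
hsv=cv2.cvtColor(im,cv2.COLOR_BGR2HSV)
def show(name,m,x0,x1,y0,y1,z,minA=15):
    mm=np.zeros_like(m); mm[y0:y1,x0:x1]=m[y0:y1,x0:x1]
    n,l,s,ce=cv2.connectedComponentsWithStats(mm.astype(np.uint8))
    for i in range(1,n):
        if s[i,4]<minA: continue
        ys,xs=np.nonzero(l==i); r=cv2.minAreaRect(np.c_[xs,ys].astype(np.float32))
        W=onz(c,np.c_[xs,ys],z)[:,:2]; r2=cv2.minAreaRect((W*1000).astype(np.float32))
        print(name,s[i],np.round(ce[i],1),"world rect mm",np.round(r2[0],1),np.round(r2[1],1),round(r2[2],1))
H,S,V=[hsv[...,i].astype(int) for i in range(3)]
show("green",(H>45)&(H<95)&(S>70)&(V<160),150,310,120,250,.032)
show("white",(V>195)&(S<40),150,310,120,250,.04)
show("blk z0",(V<75),305,470,165,220,.002)
show("blk z58",(V<40),305,470,165,220,.058)
show("rest",(V>=60)&(V<115)&(S<60),395,470,155,220,.054)
a=cv2.resize(im[160:215,300:475],None,fx=4.5,fy=4.5,interpolation=cv2.INTER_CUBIC)
b=cv2.resize(im[130:245,155:310],None,fx=3,fy=3,interpolation=cv2.INTER_CUBIC)
o=np.zeros((a.shape[0]+b.shape[0],a.shape[1],3),np.uint8);o[:a.shape[0]]=a;o[a.shape[0]:,:b.shape[1]]=b
cv2.imwrite("pics/crop1.png",o);print(o.shape)
E
```

```text
green [285 139   8   5  27] [288.9 140.4] world rect mm [663.3 -41.9] [17.   9.9] 89.1
green [190 142  59  35 268] [211.  161.3] world rect mm [624.4 126.8] [ 84.8 140.6] 1.6
green [207 202  65  39 313] [234.6 220.2] world rect mm [472.   76.3] [ 83.3 148.5] 3.8
green [165 209   7  35  69] [166.4 226.2] world rect mm [461.5 246. ] [81.2 14.6] 1.7
blk z0 [ 315  167  110   44 1118] [365.3 191.2] world rect mm [ 552.3 -237.9] [ 81.1 273. ] 6.3
blk z0 [442 187  14  23  83] [447.9 198.4] world rect mm [ 522.6 -430. ] [59.8 10. ] 23.1
blk z58 [359 175  65  18 255] [398.8 181.9] world rect mm [ 554.6 -280.8] [ 30.8 150.9] 4.5
rest [395 163  31  38 338] [410.1 181.5] world rect mm [ 557.6 -324.7] [67.5 88.7] 74.8
rest [441 184  23  27 231] [452.  196.9] world rect mm [ 520.3 -421.3] [60.6 31.5] 25.4
(593, 788, 3)
```

View pics/crop1.png

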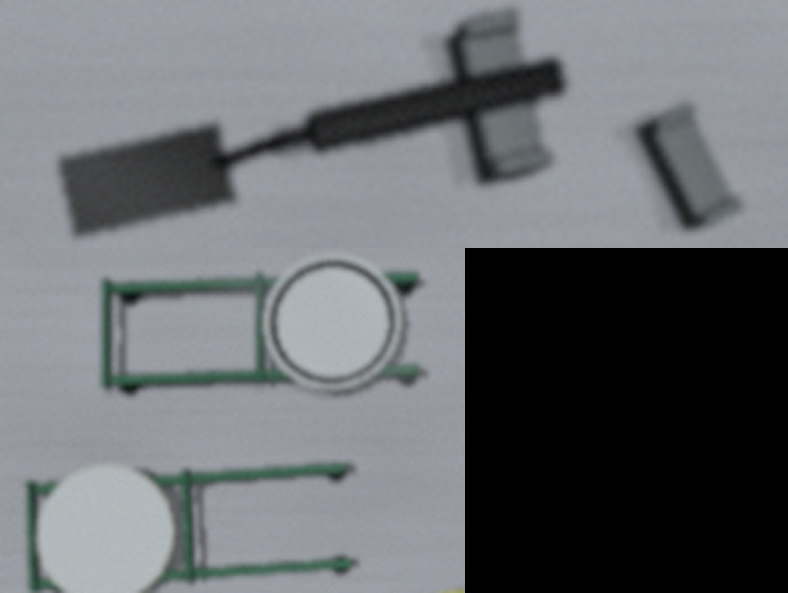

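Run:
```python
from h import *
c=eyes.calibration("top")
A=lambda p:(np.array(p,float)+.5)/4.5-.5+[300,160]
B=lambda p:(np.array(p,float)-[0,247]+.5)/3-.5+[155,130]
def P(n,px,z): print(n,np.round(onz(c,px,z)*1000,1)[:,:2].tolist())
P("blade tl tr br bl",A([(62,158),(217,125),(234,200),(76,235)]),.0025)
P("handle ft fb bt bb",A([(310,112),(320,149),(557,60),(565,92)]),.058)
P("rest lips",A([(455,35),(515,12),(488,182),(550,158)]),.054)
P("rails up/low",B([(108,287),(415,278),(108,381),(420,372)]),.032)
P("bar t/b, stop t/b",B([(260,275),(263,383),(107,280),(107,387)]),.036)
P("lid l r t b",B([(263,323),(405,323),(333,252),(333,393)]),.040)
P("lidb",B([(37,534),(176,534),(106,464)]),.044)
# depth points of lid
d=np.load("pics/top0.npz")["d"]; o,r=ray(c,[(266,155),(190,225),(240,240),(331,200),(420,179)])
R=cv2.Rodrigues(np.array(c["rvec"]))[0]
for p,q in zip([(266,155),(190,225),(240,240),(331,200),(420,179)],r): print(p,np.round(o+q*d[p[1],p[0]],4))
```

```text
blade tl tr br bl [[535.7, -100.0], [552.8, -184.7], [511.6, -193.2], [493.6, -107.3]]
handle ft fb bt bb [[550.8, -229.1], [531.6, -233.7], [576.4, -356.8], [559.6, -360.3]]
rest lips [[590.8, -305.5], [602.6, -337.0], [514.0, -320.0], [526.1, -352.3]]
rails up/low [[662.3, 196.5], [665.6, -52.8], [585.0, 194.4], [588.8, -56.6]]
bar t/b, stop t/b [[669.0, 71.7], [580.9, 68.2], [667.0, 196.0], [579.4, 193.6]]
lid l r t b [[628.6, 67.9], [626.9, -45.4], [685.8, 12.3], [571.3, 11.6]]
lidb [[462.1, 243.5], [461.0, 133.4], [516.6, 190.0]]
(266, 155) [0.629  0.012  0.0347]
(190, 225) [0.4623 0.1887 0.044 ]
(240, 240) [0.4269 0.0796 0.002 ]
(331, 200) [ 0.522  -0.143   0.0046]
(420, 179) [ 0.5622 -0.3483  0.0586]
```

The crop confirms that the 84 mm rest under the handle at about (411,181) is the one meant. The lid centre is about (0.628, 0.012) and the bar (0.625, 0.070), with the rack heading about 90.8°. The turner heads 101.9°, with its grip point near (0.549, -0.265, 0.050). First I turn the tool.

servo_tool:
  deltas:
    - [[0,0,0],0.12,8.5]
    - [[0,0,0],0.12,8.5]
    - [[0,0,0],0.12,8.5]
    - [[0,0,0],0.12,8.5]
    - [[0,0,0],0.12,8.5]
    - [[0,0,0],0.12,8.5]
    - [[0,0,0],0.12,8.5]
    - [[0,0,0],0.12,8.5]
  force: 80

```text
clock: 0.77
position: [0.2398, 0.5746, 0.2265]
ee_rot: [0.996, 0.091, -0.002, 0.004]
ft_force: [0.2, -0.2, -0.6]
grip_width: 0.999
```

```bash
cat > go.py <<'E'
# usage: go.py x y z phi_deg : remaining shift in tool axes (cm), turn about tool z (rad)
import sys; from h import *
from scipy.spatial.transform import Rotation as R
o=telemetry.get_obs(); p=np.array(o["position"]); r=R.from_quat(o["ee_rot"]); M=r.as_matrix()
phi=np.degrees(np.arctan2(M[1,0],M[0,0]))
print("t",round(o["clock"],2),"p mm",np.round(p*1000,1),"phi",round(phi,2),"tilt",np.round(np.degrees(np.arccos(-M[2,2])),2),"F",np.round(o["ft_force"],1),"w",round(o["grip_width"]*85,1))
a=list(map(float,sys.argv[1:]))
for i in range(0,len(a)-3,4):
    t=np.array(a[i:i+3])/1000
    print("shift cm",np.round(M.T@(t-p)*100,2),"turn",round(np.radians((phi-a[i+3]+90)%180-90),3))
E
python3 go.py 560 280 200 11.85  620 0 200 11.85 549 -265 150 11.85
```

```text
t 0.77 p mm [239.8 574.6 226.5] phi 10.42 tilt 0.51 F [ 0.2 -0.2 -0.6] w 84.9
shift cm [26.18 34.75  2.79] turn -0.025
shift cm [27.01 63.37  3.  ] turn -0.025
shift cm [15.26 88.11  8.24] turn -0.025
```

servo_tool:
  deltas:
    - [[2.4,3.2,0],0,8.5]
    - [[2.4,3.2,0],0,8.5]
    - [[2.4,3.2,0],0,8.5]
    - [[2.4,3.2,0],0,8.5]
    - [[2.4,3.2,0],0,8.5]
    - [[2.4,3.2,0],0,8.5]
    - [[2.4,3.2,0],0,8.5]
    - [[2.4,3.2,0],0,8.5]
    - [[2.4,3.2,0],0,8.5]
    - [[2.4,3.2,0],0,8.5]
    - [[0.5,4.0,0],0,8.5]
    - [[0.5,4.0,0],0,8.5]

```text
clock: 1.77
position: [0.5592, 0.2192, 0.2211]
ee_rot: [0.995, 0.095, -0.007, 0.005]
ft_force: [0.5, -0.5, 0.2]
grip_width: 0.995
```

```bash
python3 go.py 620 0 200 11.85 549 -265 150 11.85
```

```text
t 1.77 p mm [559.2 219.2 221.1] phi 10.91 tilt 0.97 F [ 0.5 -0.5  0.2] w 84.6
shift cm [ 1.85 22.65  2.3 ] turn -0.016
shift cm [-10.06  47.28   7.7 ] turn -0.016
```

servo_tool:
  deltas:
    - [[0,4.0,0],0,8.5]
    - [[0,4.0,0],0,8.5]
    - [[0,4.0,0],0,8.5]
    - [[0,4.0,0],0,8.5]
    - [[-1,4.0,0],0,8.5]
    - [[-1.2,3.9,0.3],0,8.5]
    - [[-1.5,3.8,0.3],0,8.5]
    - [[-1.5,3.8,0.3],0,8.5]
    - [[-1.5,3.8,0.3],0,8.5]
    - [[-1.5,3.8,0.3],0,8.5]
    - [[-1,3.0,0.5],0,8.5]
    - [[-0.8,2.5,0.5],0,8.5]

```text
clock: 2.77
position: [0.5417, -0.2546, 0.1994]
ee_rot: [0.996, 0.093, -0.008, 0.007]
ft_force: [1.2, -0.2, -0.3]
grip_width: 0.99
```

```bash
python3 go.py 549 -265 120 11.85  548.6 -265 30 11.85
```

```text
t 2.77 p mm [ 541.7 -254.6  199.4] phi 10.7 tilt 1.23 F [ 1.2 -0.2 -0.3] w 84.2
shift cm [0.67 1.07 7.94] turn -0.02
shift cm [ 0.79  0.95 16.94] turn -0.02
```

servo_tool:
  deltas:
    - [[0.2,0.3,2.5],-0.01,6]
    - [[0.2,0.3,2.5],-0.01,6]
    - [[0.2,0.3,2.5],0,6]
    - [[0.1,0.1,2.5],0,6]
    - [[0.1,0.1,2.0],0,6]
    - [[0,0,2.0],0,6]
    - [[0,0,1.0],0,6]
    - [[0,0,0.5],0,6]
    - [[0,0,0],0,6]

```text
clock: 3.52
position: [0.5434, -0.2781, 0.0359]
ee_rot: [0.995, 0.096, -0.011, 0.008]
ft_force: [-0.3, 0.1, 0.8]
grip_width: 0.702
```

```bash
python3 go.py 548.6 -265 26 11.85
python3 - <<'E'
from h import *
im,d=eyes.camera("wrist");cv2.imwrite("pics/w1.png",im)
c=eyes.calibration("wrist");print(pix(c,[[.5486,-.265,.05],[.541,-.231,.05]]))
E
```

```text
t 3.52 p mm [ 543.4 -278.1   35.9] phi 11.04 tilt 1.52 F [-0.3  0.1  0.8] w 59.7
shift cm [ 0.78 -1.2   0.96] turn -0.014
[[333.00936723 258.29422426]
 [332.01657053 183.1176521 ]]
```

View pics/w1.png

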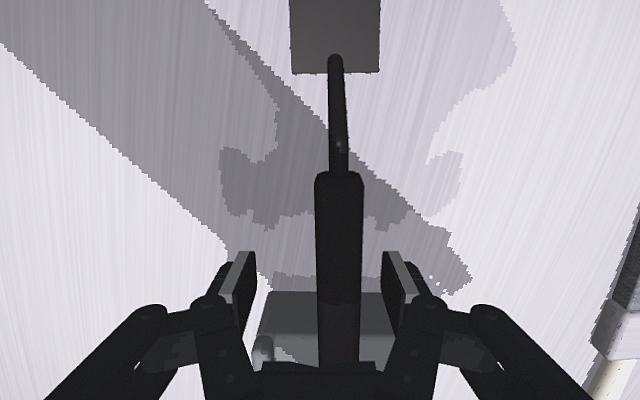

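Wrist view: the handle lies between the open fingers, with its front end at (339,175). The finger midpoint is near x=320, so I shift about 8 mm toward +x and 12 mm forward, go down, then close.

servo_tool:
  deltas:
    - [[0.4,-0.6,0.4],-0.014,6]
    - [[0.4,-0.5,0.5],0,6]
    - [[0.1,-0.1,0.1],0,6]
    - [[0,0,0],0,0]
    - [[0,0,0],0,0]
    - [[0,0,0],0,0]
    - [[0,0,0],0,0]
    - [[0,0,0],0,0]
    - [[0,0,0],0,0]
  force: 80

```text
clock: 4.32
position: [0.5545, -0.2635, 0.0307]
ee_rot: [0.994, 0.105, -0.006, 0.009]
ft_force: [-0.2, -0.0, -0.9]
grip_width: 0.218
```

```bash
python3 go.py 548.6 -265 26 11.85
```

```text
t 4.32 p mm [ 554.5 -263.5   30.7] phi 12.04 tilt 1.29 F [-0.2 -0.  -0.9] w 18.6
shift cm [-0.6   0.02  0.48] turn 0.003
```

servo_tool:
  deltas:
    - [[0,0,-0.8],0,0]
    - [[0,0,-1.5],0,0]
    - [[0,0,-1.5],0,0]
    - [[0,0,-1.5],0,0]
    - [[0,0,-1.5],0,0]
    - [[0.3,0,-0.8],0.03,0]
    - [[0.8,0,0],0.06,0]
    - [[1.5,0.2,0],0.06,0]
    - [[1.5,0.2,0],0.045,0]
    - [[1.5,0.2,0],0,0]
    - [[0.8,0,0],0,0]
    - [[0,0,0],0,0]

```text
clock: 5.32
position: [0.6192, -0.2655, 0.1153]
ee_rot: [1.0, 0.0, -0.006, 0.01]
ft_force: [0.6, -0.5, -1.3]
grip_width: 0.219
```

```bash
python3 go.py 627 -240 100 0.8
python3 - <<'E'
from h import *
im,d=eyes.camera("top");cv2.imwrite("pics/top1.png",cv2.resize(im[120:245,150:470],None,fx=2.5,fy=2.5,interpolation=cv2.INTER_CUBIC)); 
im,d=eyes.camera("side");cv2.imwrite("pics/side1.png",cv2.resize(im[110:320,220:480],None,fx=3,fy=2.8,interpolation=cv2.INTER_CUBIC)[:590])
E
```

```text
t 5.32 p mm [ 619.2 -265.5  115.3] phi 0.02 tilt 1.32 F [ 0.6 -0.5 -1.3] w 18.7
shift cm [ 0.8  -2.58  1.47] turn -0.014
```

View pics/top1.png

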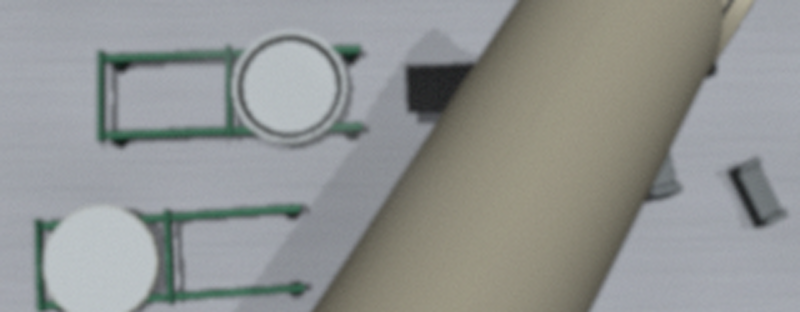

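Run:
```python
from h import *
c=eyes.calibration("top");B=lambda p:(np.array(p,float)+.5)/2.5-.5+[150,120]
print(np.round(onz(c,B([(407,66),(408,111)]),.086)*1000,1))
```

```text
[[ 635.8 -101.4   86. ]
 [ 594.4 -101.9   86. ]]
```

View pics/side1.png

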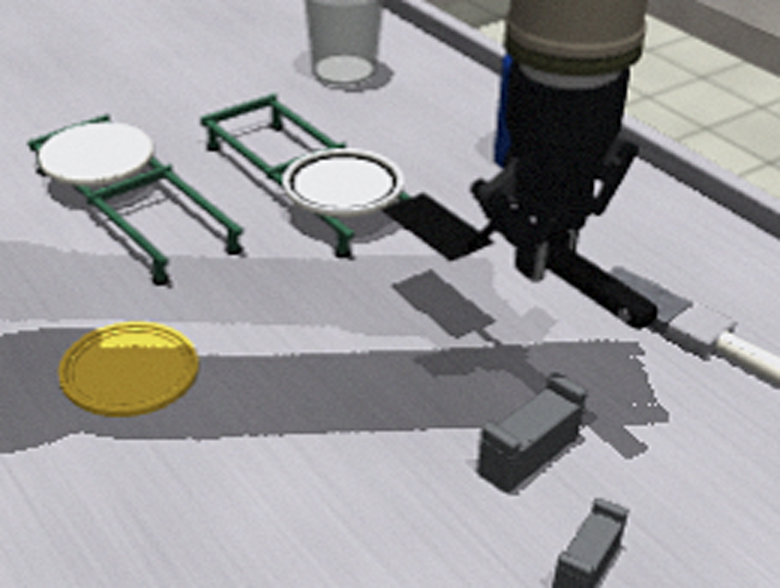

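Side view: the turner is held level and lifted. Top view: the blade's front edge is centred at (0.615, -0.102), 164 mm ahead of the TCP and 4 mm to its -x side. Next I line up before the rack's near end and go down.

servo_tool:
  deltas:
    - [[0.4,-0.6,0.7],0,0]
    - [[0.4,-0.6,0.9],0,0]
    - [[0.4,-0.6,0.9],0,0]
    - [[0.1,0,0.9],0,0]
    - [[0,0,0.9],0,0]
    - [[0,0,0.9],0,0]
    - [[0,0,0.8],0,0]
    - [[0,0,0.4],0,0]
    - [[0,0,0],0,0]

```text
clock: 6.17
position: [0.6269, -0.2468, 0.0419]
ee_rot: [1.0, -0.0, -0.008, 0.009]
ft_force: [-0.2, -0.6, -0.7]
grip_width: 0.224
```

```bash
python3 go.py 631 -245 48 0.3 631 -166 48 0.3
```

```text
t 6.17 p mm [ 626.9 -246.8   41.9] phi -0.06 tilt 1.4 F [-0.2 -0.6 -0.7] w 19.0
shift cm [ 0.4  -0.17 -0.62] turn -0.006
shift cm [ 0.39 -8.07 -0.76] turn -0.006
```

servo_tool:
  deltas:
    - [[0.3,0,-0.5],-0.005,0]
    - [[0.1,-0.6,-0.1],0,0]
    - [[0,-1.0,0],0,0]
    - [[0,-1.0,0],0,0]
    - [[0,-1.0,0],0,0]
    - [[0,-1.0,-0.1],0,0]
    - [[0,-1.0,0],0,0]
    - [[0,-0.9,0],0,0]
    - [[0,-0.6,0],0,0]
    - [[0,0,0],0,0]

```text
clock: 7.0
position: [0.6326, -0.1663, 0.0503]
ee_rot: [1.0, 0.003, -0.006, 0.009]
ft_force: [0.0, 0.2, -1.7]
grip_width: 0.219
```

```bash
python3 go.py 631 -166 48 0.3
python3 - <<'E'
from h import *
im,d=eyes.camera("side");cv2.imwrite("pics/side2.png",cv2.resize(im[130:240,280:430],None,fx=5,fy=5,interpolation=cv2.INTER_CUBIC))
im,d=eyes.camera("top");cv2.imwrite("pics/top2.png",im)
E
```

```text
t 7.0 p mm [ 632.6 -166.3   50.3] phi 0.37 tilt 1.24 F [ 0.   0.2 -1.7] w 18.6
shift cm [-0.16 -0.03  0.24] turn 0.001
```

View pics/side2.png

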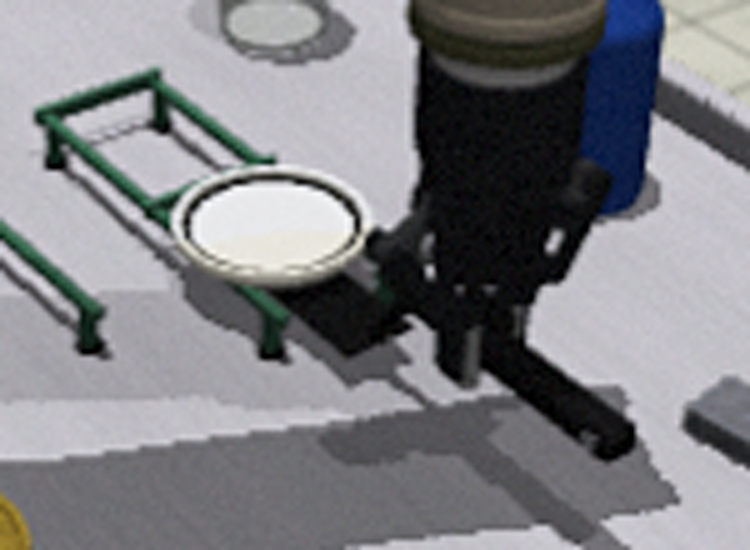

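Side crop: the blade passes between the rails under the lid, whose rim sits at (270,225), and the lid hasn't moved. Next I lift along the arc.

servo_tool:
  deltas:
    - [[-0.1,0,-0.5],0,0]
    - [[0,0,-0.5],0,0]
    - [[0,0,-0.5],0,0]
    - [[0,-0.1,-0.5],0,0]
    - [[0,-0.2,-0.5],0,0]
    - [[0,-0.2,-0.5],0,0]
    - [[0,-0.3,-0.5],0,0]
    - [[0,-0.4,-0.4],0,0]
    - [[0,0,0],0,0]

```text
clock: 7.85
position: [0.6311, -0.1591, 0.0943]
ee_rot: [1.0, -0.0, -0.006, 0.011]
ft_force: [0.5, 0.2, -0.5]
grip_width: 0.222
```

```bash
python3 go.py 631 -150 99.5 0.5
python3 - <<'E'
from h import *
im,d=eyes.camera("side");cv2.imwrite("pics/side3.png",cv2.resize(im[110:240,260:430],None,fx=4,fy=4,interpolation=cv2.INTER_CUBIC))
E
```

```text
t 7.85 p mm [ 631.1 -159.1   94.3] phi -0.04 tilt 1.4 F [ 0.5  0.2 -0.5] w 18.9
shift cm [-0.02 -0.9  -0.54] turn -0.009
```

View pics/side3.png

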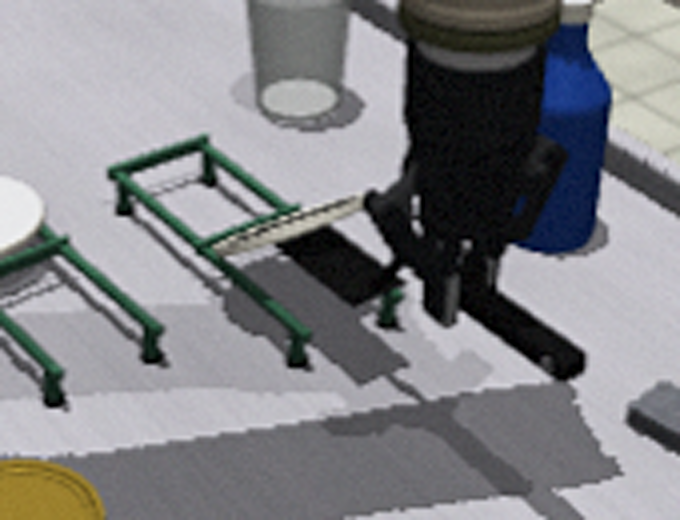

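Side crop: the lid is tilted up on the blade tip with its far edge at the bar, and it clears the gripper. I continue the arc.

servo_tool:
  deltas:
    - [[0,-0.4,-0.4],0,0]
    - [[0,-0.5,-0.4],0,0]
    - [[0,-0.6,-0.4],0,0]
    - [[0,-0.6,-0.4],0,0]
    - [[0,-0.7,-0.3],0,0]
    - [[0,-0.7,-0.3],0,0]
    - [[0,-0.7,-0.2],0,0]
    - [[0,-0.5,-0.1],0,0]

```text
clock: 8.57
position: [0.6308, -0.107, 0.1198]
ee_rot: [1.0, -0.0, -0.007, 0.01]
ft_force: [-0.2, 0.1, -0.8]
grip_width: 0.215
```

```bash
python3 go.py 631 -79 122 0.5
python3 - <<'E'
from h import *
im,d=eyes.camera("side");cv2.imwrite("pics/side4.png",cv2.resize(im[110:240,260:430],None,fx=4,fy=4,interpolation=cv2.INTER_CUBIC))
E
```

```text
t 8.57 p mm [ 630.8 -107.   119.8] phi -0.06 tilt 1.43 F [-0.2  0.1 -0.8] w 18.3
shift cm [ 0.01 -2.8  -0.28] turn -0.01
```

View pics/side4.png

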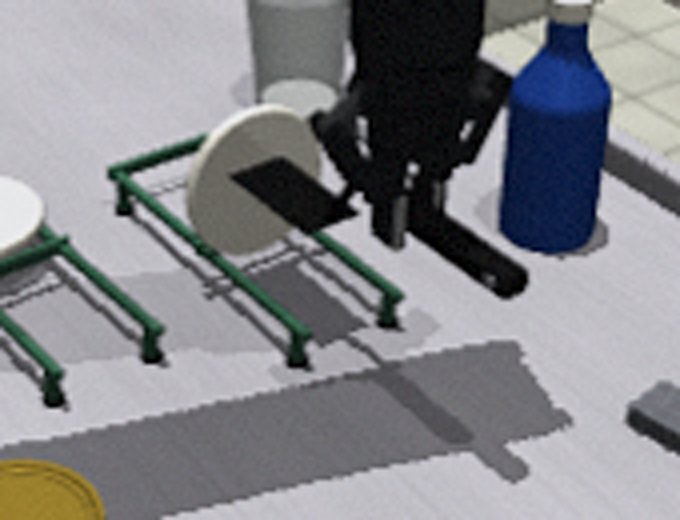

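Side crop: the lid stands upright against the bar with the blade tip behind its centre. I push it over gently.

servo_tool:
  deltas:
    - [[0,-0.5,0],0,0]
    - [[0,-0.5,-0.1],0,0]
    - [[0,-0.5,0],0,0]
    - [[0,-0.5,-0.1],0,0]
    - [[0,-0.5,0],0,0]
    - [[0,-0.5,0],0,0]
    - [[0,-0.4,0],0,0]
    - [[0,-0.3,0],0,0]
    - [[0,0,0],0,0]
    - [[0,0,0],0,0]

```text
clock: 9.45
position: [0.6307, -0.0642, 0.1205]
ee_rot: [1.0, 0.0, -0.007, 0.01]
ft_force: [0.4, -0.5, -1.1]
grip_width: 0.216
```

```bash
python3 go.py 554.5 -263.5 100 12.04
python3 - <<'E'
from h import *
im,d=eyes.camera("side");cv2.imwrite("pics/side5.png",cv2.resize(im[110:240,260:430],None,fx=4,fy=4,interpolation=cv2.INTER_CUBIC))
c=eyes.calibration("side"); o,r=ray(c,[(x,y) for y in (145,150,155,160) for x in (300,310,320)])
D=[d[y,x] for y in (145,150,155,160) for x in (300,310,320)]
print(np.round(o+r*np.array(D)[:,None],3))
E
```

```text
t 9.45 p mm [630.7 -64.2 120.5] phi 0.04 tilt 1.43 F [ 0.4 -0.5 -1.1] w 18.4
shift cm [-7.6  19.88  2.56] turn -0.209
[[0.666 0.263 0.002]
 [0.665 0.195 0.034]
 [0.637 0.09  0.093]
 [0.63  0.197 0.027]
 [0.675 0.215 0.003]
 [0.622 0.065 0.094]
 [0.604 0.15  0.041]
 [0.628 0.132 0.042]
 [0.61  0.047 0.091]
 [0.588 0.123 0.044]
 [0.612 0.106 0.044]
 [0.635 0.089 0.044]]
```

View pics/side5.png

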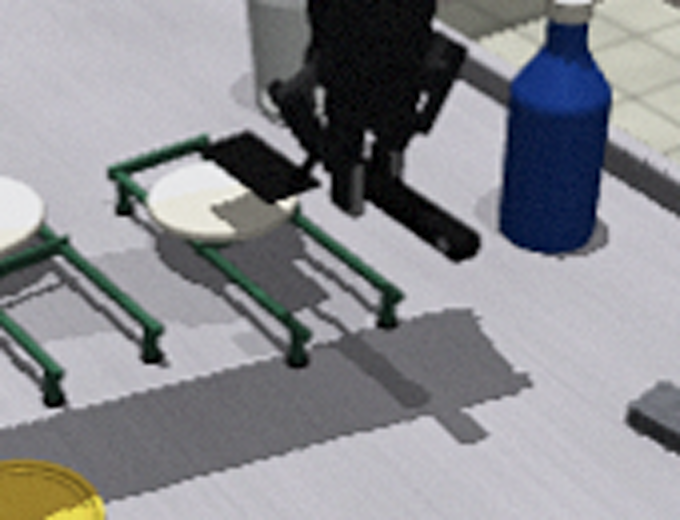

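Side crop: the lid has fallen over and lies smooth side up on the far half, with depth readings near z 0.042–0.044. I take the turner back.

servo_tool:
  deltas:
    - [[0,1.0,0],0,0]
    - [[0,2.0,0],0,0]
    - [[-0.5,2.5,0],0,0]
    - [[-0.8,2.5,0],0,0]
    - [[-1.0,2.5,0],0,0]
    - [[-1.2,2.5,0],0,0]
    - [[-1.2,2.2,0],0,0]
    - [[-1.2,1.8,0],-0.07,0]
    - [[-0.7,1.0,0],-0.07,0]
    - [[-0.3,0.3,0],-0.06,0]
    - [[0,0,0],0,0]

```text
clock: 10.42
position: [0.5562, -0.2686, 0.1259]
ee_rot: [0.995, 0.101, -0.009, 0.012]
ft_force: [0.5, 0.7, -1.8]
grip_width: 0.216
```

```bash
python3 go.py 554.5 -263.5 31 12.04
```

```text
t 10.42 p mm [ 556.2 -268.6  125.9] phi 11.58 tilt 1.67 F [ 0.5  0.7 -1.8] w 18.4
shift cm [ 0.12 -0.74  9.47] turn -0.008
```

servo_tool:
  deltas:
    - [[0,-0.4,1.2],-0.008,0]
    - [[0,-0.3,1.5],0,0]
    - [[0,0,1.5],0,0]
    - [[0,0,1.5],0,0]
    - [[0,0,1.0],0,0]
    - [[0,0,0.8],0,0]
    - [[0,0,0.4],0,0]
    - [[0,0,0],0,0]

```text
clock: 11.08
position: [0.5538, -0.2619, 0.0392]
ee_rot: [0.995, 0.1, -0.008, 0.012]
ft_force: [-0.6, -0.1, -2.0]
grip_width: 0.218
```

```bash
python3 go.py 554.5 -263.5 31 12.04
```

```text
t 11.08 p mm [ 553.8 -261.9   39.2] phi 11.49 tilt 1.63 F [-0.6 -0.1 -2. ] w 18.5
shift cm [0.05 0.15 0.82] turn -0.01
```

servo_tool:
  deltas:
    - [[0,0,0.3],0,0]
    - [[0,0.1,0.3],0,0]
    - [[0,0,0.2],0,0]
    - [[0,0,0.1],0,0]
    - [[0,0,0],0,0]

```text
clock: 11.5
position: [0.5553, -0.2634, 0.0311]
ee_rot: [0.995, 0.1, -0.007, 0.012]
ft_force: [-0.6, 0.2, -0.4]
grip_width: 0.221
```

```bash
python3 go.py 554.5 -263.5 31 12.04
```

```text
t 11.5 p mm [ 555.3 -263.4   31.1] phi 11.48 tilt 1.59 F [-0.6  0.2 -0.4] w 18.8
shift cm [-0.08 -0.01  0.01] turn -0.01
```

Force went from -2.0 to -0.4 N, so the turner is at about its resting height. I open gently (to 6 cm, clear of both sides) and lift away.

servo_tool:
  deltas:
    - [[0,0,0],0,3]
    - [[0,0,0],0,4]
    - [[0,0,0],0,5]
    - [[0,0,0],0,6]
    - [[0,0,0],0,6]
    - [[0,0,0],0,6]
    - [[0,0,-1],0,6]
    - [[0,0,-2],0,6]
    - [[0,0,-3],0,6]
    - [[0,0,-3],0,6]
    - [[0,0,-3],0,6]
    - [[0,0,0],0,6]

```text
clock: 12.5
position: [0.5559, -0.2608, 0.1594]
ee_rot: [0.995, 0.099, -0.008, 0.012]
ft_force: [0.0, 0.2, -0.3]
grip_width: 0.7
```

servo_tool:
  deltas:
    - [[0,3,-2],0,6]
    - [[0,4,0],0,6]
    - [[0,4,0],0,6]
    - [[0,4,0],0,6]
    - [[0,3,0],0,6]
    - [[0,0,0],0,6]
    - [[0,0,0],0,6]

```text
clock: 13.08
position: [0.5951, -0.4405, 0.1907]
ee_rot: [0.995, 0.103, -0.005, 0.013]
ft_force: [0.5, 0.7, -0.3]
grip_width: 0.699
```

```bash
python3 go.py
python3 - <<'E'
from h import *
im,d=eyes.camera("top");a=cv2.resize(im[120:250,150:470],None,fx=2.4,fy=2.4,interpolation=cv2.INTER_CUBIC)
im2,_=eyes.camera("side");b=cv2.resize(im2[130:310,220:440],None,fx=1.55,fy=1.55)
o=np.zeros((a.shape[0]+b.shape[0],a.shape[1],3),np.uint8);o[:a.shape[0]]=a;o[a.shape[0]:,:b.shape[1]]=b
cv2.imwrite("pics/fin.png",o)
c=eyes.calibration("top");hsv=cv2.cvtColor(im,cv2.COLOR_BGR2HSV)
R=[(x,y) for y in range(125,245) for x in range(155,320)]
oo,r=ray(c,R); W=oo+r*np.array([d[y,x] for x,y in R])[:,None]
for n,m in(("lid",(W[:,0]>.55)&(W[:,2]>.039)&(W[:,2]<.06)),("lidb",(W[:,0]<.53)&(W[:,2]>.039)&(W[:,2]<.06))):
    P=W[m]; A=np.linalg.lstsq(np.c_[P[:,:2],np.ones(len(P))],P[:,2],rcond=None)[0]
    print(n,len(P),np.round((P.min(0)+P.max(0))/2,3),np.round(np.median(P,0),3),"tilt deg",np.round(np.degrees(np.arctan(np.hypot(*A[:2]))),1))
E
```

```text
t 13.08 p mm [ 595.1 -440.5  190.7] phi 11.87 tilt 1.53 F [ 0.5  0.7 -0.3] w 59.4
lid 1555 [0.626 0.125 0.044] [0.625 0.104 0.043] tilt deg 2.5
lidb 1429 [0.468 0.189 0.042] [0.465 0.191 0.041] tilt deg 0.1
```

View pics/fin.png

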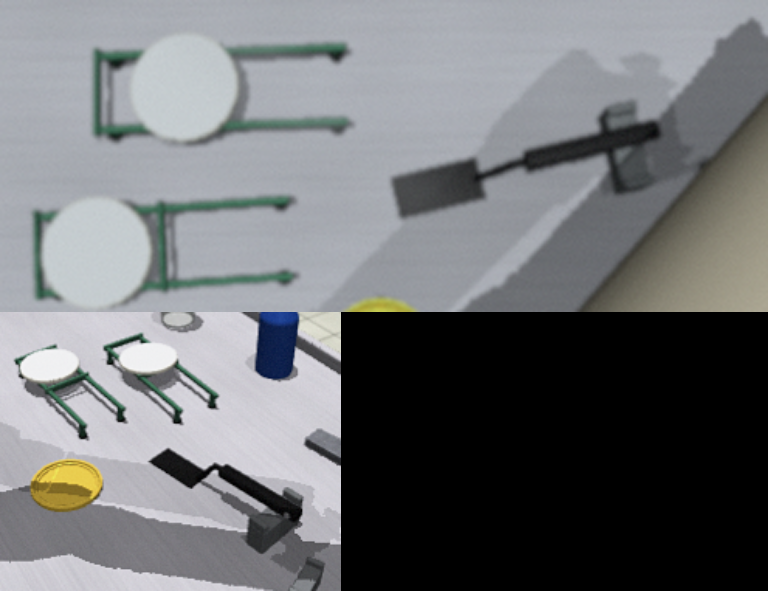

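The final view shows the lid smooth side up at crop (186,87), about 35–40 mm past the bar and tilted about 2.5°. The turner is on its big rest with the blade flat at crop (437,187), and the other lid is unmoved. I hand in.

```bash
python3 -c "
from workcell import order; print(order.hand_in())"
```

```text
the job is handed in; nothing more can be done
None
```

I turned the lid over with the turner, laid the turner back on its rest and handed the job in at about 13 s. The hand-in reports no verdict.

I gripped the turner by its handle and slid the blade between the rails under the lid. I then raised the lid's outer edge along an arc until it stood upright, and pushed it over the middle bar.

**Last checks, from the final images and depth:**
- **Lid:** it lies hollow side down with its edge on the bar and its smooth face at z about 0.043 m. It is tilted 2.5° and within a few millimetres of the midline. Its median depth point puts the centre about 34 mm past the bar and the picture about 38 mm. A rough bounding-box midpoint gave 55 mm, probably because a few end-stop pixels got in. All three are inside the 20–90 mm allowed.
- **Turner:** it is back on the large rest with its blade flat on the worktop. The TCP when I let go was within 1 mm of where it gripped.
- **Other lid:** depth puts it about 3 mm from its first position, which is measurement noise. The gripper stayed well away from both lids.
- **Gripper:** it is open and clear of everything.

**Small disagreements:** the tool drifted to about 1.5° of tilt, and the handle was gripped about 6 mm off my first estimate in x. Neither caused trouble.

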